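# Scan the code label of the light controller

## Task

Take the hand scanner by its handle, hold it upright with its window looking straight down at the middle of the label on the long light controller, about 70 mm above the label, and keep it still there for two seconds. Do not scan the label of the square power unit. Then stand the scanner back upright on the middle of its rubber rest pad: set it down, do not drop it, and let go; leave the mouse and the lens alone.

Things in the scene. Friction and masses are not known exactly. Their poses are not given: they have to be found in the camera images.
- scanner_mid (a point): Hand scanner standing upright like a stamp, 130 mm tall, 0.2-0.4 kg. Grey foot 64 (x) by 46 (y) by 36 mm high, window in the middle of its underside, looking along -z; black collar 46 by 36 mm up to 46 mm; above that a straight black handle 36 (x) by 28 mm (y), to be pinched across y. This point: on its centre line, half-way up, 65 mm above the window; z up. Yaw is free when scanning.
- label_long (a point): Middle of the printed face of the white 50 mm square code label, flat on top of the long light controller: fixed black box 220 x 90 mm, 70 mm high, with a white strap round it. The label is centred across the width, 55 mm from the middle of the length; the point is 71 mm above the bench. x points along the box from its middle to the label, z up. This is the label to scan.
- label_square (a point): Middle of a like 50 mm label on the square power unit, a fixed black box 110 x 110 mm, 60 mm high; the point is 61 mm above the bench, 15 mm along +y from the middle of its top; z up. Not to be scanned. The two boxes stand one on each side of the rest pad and may be swapped.
- pad: Light grey rubber rest pad, fixed flat on the bench, 120 (x) by 90 mm (y), 5 mm thick; the scanner stands on it at the start. Origin: middle of its underside, on the bench; z up. Beyond it, further from the robot, a mouse and a 60 mm tall camera lens stand loose on the bench.
Mind the look-alikes: they are no part of the job. Leave any pink or yellow look-alike of the part that bears scanner_mid alone.

How it is judged (in metres and radians):
On the way, in this order (a step that is already met when the one before it is completed fails the run):
1. the gripped scanner looks straight down at the middle of the long controller's label, its window 40 to 100 mm from it, within 20 mm and 10 degrees, and stays still for 1.2 s (x of label_long in the frame of scanner_mid between -0.02 and 0.02 m and y of label_long in the frame of scanner_mid between -0.02 and 0.02 m and z of label_long in the frame of scanner_mid between -0.165 and -0.105 m and angle between scanner_mid's own z axis and vertical below 0.175 rad and linear speed of scanner below 0.03 m/s and contact force between the fingers and scanner above 0.5 N), for 1.2 s.
2. the scanner is set down on the rest pad while still held: upright, its foot less than 8 mm above the pad (horizontal distance between scanner_mid and pad below 0.03 m and z of scanner_mid in the frame of pad below 0.078 m and angle between scanner_mid's own z axis and vertical below 0.175 rad and contact force between the fingers and scanner above 0.5 N), for 0.02 s.
At the end, for the whole second after the job is handed in: The scanner stands upright (within 6 degrees), at rest and released on the rest pad, its centre line within 25 mm of the pad's middle (horizontal distance between scanner_mid and pad below 0.025 m and z of scanner_mid in the frame of pad between 0.066 and 0.074 m and angle between scanner_mid's own z axis and vertical below 0.1 rad and linear speed of scanner below 0.02 m/s); the robot touches nothing.
It fails at once if the scanner is held still over the square power unit's label, aimed at it within 20 mm from 20 to 120 mm away (x of label_square in the frame of scanner_mid between -0.02 and 0.02 m and y of label_square in the frame of scanner_mid between -0.02 and 0.02 m and z of label_square in the frame of scanner_mid between -0.185 and -0.085 m and linear speed of scanner below 0.02 m/s).
It fails at once if the mouse or the lens is pushed more than 30 mm (distance of any of mouse, lens from where it was at the start of the episode above 0.03 m).
It also fails if it takes over 51 s, if anything falls off the work surface, if the arm or the gripper's body presses on something with over 40 N, if the wrist force passes 120 N, or if a joint passes its speed limit or range.

## Robot

A 6-joint arm with a two-finger parallel gripper is mounted at the origin on the work surface. World frame = base frame: x ahead of the robot, y to its left, z up, the work surface at z = 0. Lengths are in mm, angles in rad, forces in N, time in s.
With the tool pointing down it reaches from about 275 to 1000 mm from the base axis. Payload 8.4 kg.
Tool frame: the origin (TCP) lies midway between the tips of the shut fingers; the grasp point (between the pads) lies 19 mm behind it; z points along the fingers, y is the line along which they close (so a half turn about z gives the same grasp; the last joint's range is limited). The gripper opens to 85 mm and grips with 20 to 120 N. Pads are 22 mm wide; open, the fingers measure 114 mm over their backs; the gripper's body (76 mm by 85 mm) begins 54 mm behind the grasp point. The pads swing forward as they close: fully open they stand 13 mm farther back than shut.
Start: joints at [1.168, 0.353, 1.633, -0, 1.155, -0.002], TCP at [243.846, 575.471, 231.281] pointing down, gripper open.
Joint ranges: [-2.63, 2.63], [-0.92, 2.1], [0.06, 2.66], [-1.3, 4.44], [0, 2.69], [-3.02, 3.02]. Speed limits (rad/s): [2.22, 2.22, 2.79, 3.14, 3.14, 3.14].

## Interface

Orientations are given as [roll, pitch, yaw] about the fixed x, y, z axes, in that order (R = Rz(yaw) Ry(pitch) Rx(roll)).
In Python, from rig import monitor, imaging, r gives the robot as it stands.
- The arm moves only by the tool drive_tool, never from a script. Its argument "plan" is a list of rows, each an object of numbers: "x", "y", "z": the shift along the tool's x, y, z in units of 50 mm (1.0 is 50 mm); "ax", "ay", "az": the turn, a rotation vector about the tool's x, y, z in units of 6 degrees (1.0 is 6 degrees); "hand": the finger opening in mm, from 0 to 85.4. In form: [{"x": .., "y": .., "z": .., "ax": .., "ay": .., "az": .., "hand": ..}, ...]. A call has 1 to 8 rows; each row is the pose to reach, as a shift and turn from the pose commanded when the call began, along the tool's axes at that moment; what a row does not reach only later rows make up. A row lasts 1/10 s, in which the tool goes at most 50 mm and 8.59 degrees, less where a joint would pass 70% of its speed; a pose out of reach is approached as far as the arm can. A call with a gripper value outside its range is refused whole. The fingers move at their own pace and stop on an object; "grip_force" is the grip in N (left out, the last holds). Time passes only in rows, so rows that repeat a pose let the fingers close. It gives the time, the measured TCP pose, the force, the opening and the grip force at its end, in the units of the state.
- monitor.sense(): the state, without advancing time (a new reading comes with each control period).
- imaging.grab_frame(name): name is "side" or "top" or "wrist"; returns the picture (480x640x3 uint8, red, green, blue); there is no depth.
- imaging.camera_info(name): a dict with "mtx" (3x3 intrinsics, pixels), "R" (3x3) and "t" (3): a world point X has camera coordinates R X + t. Camera axes: x right, y down, z forward; pixel columns grow to the right and rows downward; lengths in mm; the calibration is good to about 2 mm. A picture is of the moment at which its call begins: read the wrist's pose just before it. camera_info takes no time and is no camera call; for the wrist camera it gives the pose at the moment of the call.
- r.sign_off(): hands the job in; it is judged then, once.
The state is a dict: "clock": time; "qpos": joint angles; "qvel": joint speeds; "joint_efforts": joint torques, N m; "eef_pos": TCP position; "tcp_rot": TCP orientation; "contact_force": force on the tool from outside, world axes, zero at the start; "wrist_torque": the same for the moment, N m; "opening": opening from 0.0 (shut) to 1.0 (fully open); "grasp_force": force on a finger pad.
Only numpy, scipy, OpenCV 4.12 (cv2) and the standard library are available. Lean on these libraries where they do the work, as an engineer would, in place of code of your own. Each camera call takes 0.05 s, during which the arm holds its last target. There are 200 camera calls.

## Working session

There is one attempt and no reset: what is moved stays moved. The work goes in short steps, Python scripts to look and compute and a tool call to move; the robot and the scene stay as the last step left them, time stands still between calls to the robot, and variables do not carry over. Pictures are saved under pics/ and viewed, at most 10 in all, crops included, and the job is handed in when it is done.

Besides the shell and the picture viewer there is one more tool, called in YAML: its name, and indented under it one key for each argument. drive_tool: Moves the arm, as the interface text tells. Its arguments: {"type":"object","properties":{"plan":{"type":"array","items":{"type":"object","properties":{"x":{"type":"number"},"y":{"type":"number"},"z":{"type":"number"},"ax":{"type":"number"},"ay":{"type":"number"},"az":{"type":"number"},"hand":{"type":"number"}}}},"grip_force":{"type":"number"}},"required":["plan"]}

```bash
mkdir -p pics && python3 - <<'E'
from rig import monitor, imaging, r
import cv2, numpy as np
s=monitor.sense(); print({k:np.round(v,3) for k,v in s.items()})
for n in("top","side"):
    f=imaging.grab_frame(n); cv2.imwrite(f"pics/{n}0.png",f[:,:,::-1])
    c=imaging.camera_info(n); print(n,np.round(c["mtx"],1).tolist(),np.round(c["R"],3).tolist(),np.round(c["t"],1), np.round(-np.array(c["R"]).T@np.array(c["t"])))
E
```

```text
{'clock': np.float64(0.0), 'qpos': array([ 1.168,  0.354,  1.634, -0.   ,  1.155, -0.002]), 'qvel': array([ 0.   , -0.001,  0.001,  0.002, -0.   , -0.001]), 'joint_efforts': array([ 2.0000e-03, -6.0524e+01, -3.4207e+01,  0.0000e+00,  9.0000e-03,
        0.0000e+00]), 'eef_pos': array([243.658, 575.042, 230.566]), 'tcp_rot': array([-3.14 , -0.   ,  2.741]), 'contact_force': array([-0.422,  0.076, -0.781]), 'wrist_torque': array([-0.001, -0.036,  0.034]), 'grasp_force': np.float64(0.0), 'opening': np.float64(0.998)}
top [[518.8, 0.0, 320.7], [0.0, 518.8, 232.0], [0.0, 0.0, 1.0]] [[-0.07, -0.998, 0.005], [-0.969, 0.066, -0.238], [0.237, -0.021, -0.971]] [ 29.2 576.5 931.3] [ 340.   11. 1042.]
side [[611.5, 0.0, 309.2], [0.0, 611.5, 234.4], [0.0, 0.0, 1.0]] [[0.904, -0.427, 0.012], [-0.324, -0.703, -0.633], [0.278, 0.569, -0.774]] [-516.7  241.7 1034.1] [ 258. -639.  959.]
```

View pics/top0.png

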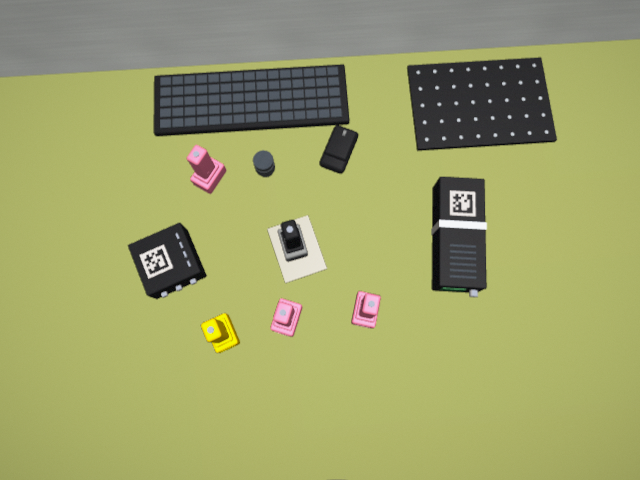

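View pics/side0.png

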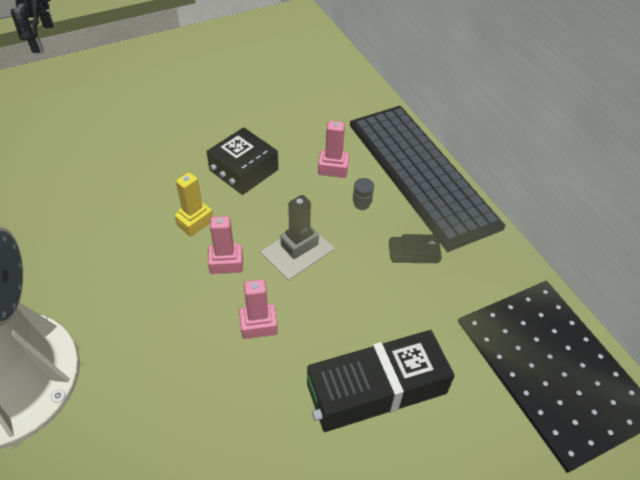

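The top view shows three boxes and bodies that matter. The black and grey scanner stands on the grey pad at (292,240). The long controller with the strap has its label at (463,203), and the square unit has its label at (156,261). Scanner candidates in the top view are pink (205,168), pink (286,316), pink (367,308), yellow (219,332) and black/grey (292,240). Only the last has a grey foot and black handle and stands on the pad, so it is the one. I'll confirm this in a crop and measure.

```bash
cat > h.py <<'E'
import cv2, numpy as np
from rig import monitor, imaging, r
def ray(n,uv):
    c=imaging.camera_info(n);K,R,t=[np.array(c[k],float) for k in("mtx","R","t")]
    d=R.T@np.linalg.inv(K)@np.array([*uv,1.]); return -R.T@t,d
def plane(n,uv,z):
    o,d=ray(n,uv); return o+d*(z-o[2])/d[2]
def tri(a,b):
    (o1,d1),(o2,d2)=ray("top",a),ray("side",b)
    s=np.linalg.lstsq(np.c_[d1,-d2],o2-o1,rcond=None)[0]
    p,q=o1+s[0]*d1,o2+s[1]*d2; return (p+q)/2,np.linalg.norm(p-q)
E
python3 - <<'E'
from h import *
for n in("top","side"):
    f=cv2.imread(f"pics/{n}0.png"); hsv=cv2.cvtColor(f,cv2.COLOR_BGR2HSV)
    m=cv2.inRange(hsv,(0,0,150),(180,60,255))
    m=cv2.morphologyEx(m,cv2.MORPH_CLOSE,np.ones((3,3)))
    for c in cv2.findContours(m,cv2.RETR_EXTERNAL,cv2.CHAIN_APPROX_SIMPLE)[0]:
        a=cv2.contourArea(c)
        if 20<a<6000: 
            (cx,cy),sz,an=cv2.minAreaRect(c); q=cv2.boxPoints(((cx,cy),sz,an))
            print(n,round(a),np.round([cx,cy,*sz,an],1),"quad",np.round(q).astype(int).tolist())
a=cv2.resize(cv2.imread("pics/top0.png")[205:295,255:345],None,fx=4.4,fy=4.4,interpolation=2)
b=cv2.resize(cv2.imread("pics/side0.png")[190:280,255:345],None,fx=4.4,fy=4.4,interpolation=2)
cv2.imwrite("pics/crop1.png",np.hstack([a,b]))
E
```

```text
top 24 [210.  329.5   5.    6.   90. ] quad [[207, 327], [213, 327], [213, 332], [207, 332]]
top 44 [284.3 310.8   6.8  12.   53.1] quad [[277, 312], [287, 304], [291, 310], [282, 317]]
top 57 [372.2 302.    8.2  10.6  11.3] quad [[367, 306], [369, 296], [377, 298], [375, 308]]
top 31 [474. 293.   6.   6.  90.] quad [[471, 290], [477, 290], [477, 296], [471, 296]]
top 642 [155.7 261.1  25.8  27.1  67.6] quad [[138, 254], [163, 244], [173, 268], [148, 278]]
top 24 [289.5 229.    6.    5.   90. ] quad [[287, 226], [292, 226], [292, 232], [287, 232]]
top 318 [462.5 224.1  47.4   7.8   3.3] quad [[439, 227], [439, 219], [486, 222], [486, 229]]
top 1801 [296.4 248.4  57.9  44.3  70.7] quad [[266, 228], [308, 214], [327, 268], [285, 283]]
top 601 [462.5 203.   26.   25.   90. ] quad [[450, 190], [475, 190], [475, 216], [450, 216]]
top 22 [195.5 153.5   5.    5.   90. ] quad [[193, 151], [198, 151], [198, 156], [193, 156]]
side 54 [317.1 413.8   9.8   7.3  71.6] quad [[312, 410], [319, 408], [322, 417], [315, 420]]
side 822 [412.3 360.1  32.2  29.9  66.8] quad [[392, 351], [420, 339], [432, 369], [405, 381]]
side 450 [387.9 367.6  56.2   9.2  66.3] quad [[372, 344], [381, 340], [403, 391], [395, 395]]
side 3084 [ 40.8 385.2  60.6 137.8  16.6] quad [[-8, 443], [31, 311], [89, 328], [50, 460]]
side 32 [254.5 285.    6.4   6.4  45. ] quad [[250, 285], [255, 281], [259, 285], [255, 290]]
side 1264 [297.1 249.6  40.6  63.9  55.6] quad [[259, 251], [312, 215], [335, 248], [282, 284]]
side 24 [219.  220.5   5.    6.   90. ] quad [[216, 218], [222, 218], [222, 223], [216, 223]]
side 344 [236.7 146.3  18.   25.8  56.3] quad [[221, 146], [242, 132], [252, 147], [231, 161]]
side 1389 [227.3   4.1  22.4 104.5  76.6] quad [[174, 5], [275, -19], [281, 3], [179, 27]]
```

View pics/crop1.png

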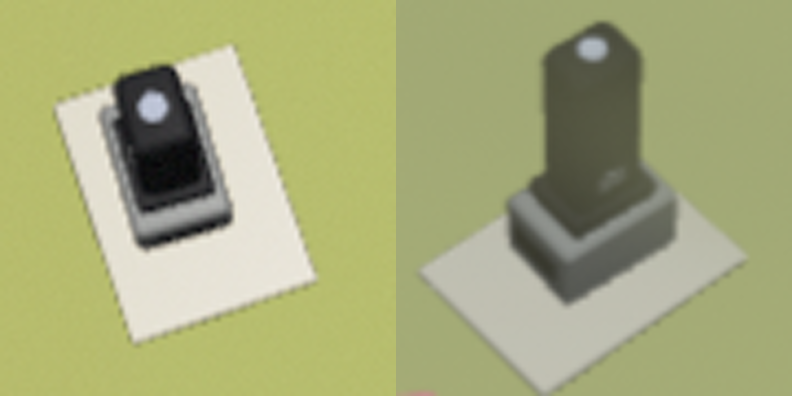

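The crop confirms it: black handle, grey foot, standing on the grey pad. The handle-top dot is at top (289.8,229.1) and side (299.8,200.9).

```bash
python3 - <<'E'
from h import *
P=lambda x,y:(255+x/4.4-.4,205+y/4.4-.4)
S=lambda x,y:(255+(x-396)/4.4-.4,190+y/4.4-.4)
deg=lambda a,b:np.degrees(np.arctan2(*(b-a)[[1,0]]))
td,sd=P(153,106),S(593,48)
print("top dot tri",tri(td,sd),plane("top",td,135),plane("side",sd,135))
q=[plane("top",P(*c),5) for c in((233,45),(54,104),(135,342),(316,280))]
print("pad",np.mean(q,0),"sides",[round(np.linalg.norm(q[i]-q[i-1])) for i in range(4)],"yaw",deg(q[2],q[1]),deg(q[3],q[0]))
q=[plane("side",S(*c),5) for c in((420,272),(545,395),(746,259))]
print("pad side c",(q[0]+q[2])/2,"sides",np.linalg.norm(q[1]-q[0]),np.linalg.norm(q[2]-q[1]))
# foot: side view upper edges z=41
a,b,c=[plane("side",S(*p),41) for p in((508,205),(567,258),(676,195))]
print("foot side: ",np.linalg.norm(b-a),deg(b,a),np.linalg.norm(c-b),deg(b,c),"centre",(a+c)/2)
a,b,c=[plane("top",P(*p),41) for p in((101,112),(138,236),(232,208))]
print("foot top: ",np.linalg.norm(b-a),deg(b,a),np.linalg.norm(c-b),deg(c,b),"centre",(a+c)/2)
for nm,t,s,z in(("long",(462.5,203),(412.3,360.1),71),("sq",(155.7,261.1),(236.7,146.3),61)):
    print(nm,tri(t,s),plane("top",t,z),plane("side",s,z))
print("strap",plane("top",(462.5,224.1),71),plane("side",(384,360),71))
E
```

```text
top dot tri (array([571.62034699,  46.67472701, 134.87082081]), np.float64(0.7118608661162077)) [571.22436275  46.72060101 135.        ] [571.94481356  46.58354666 135.        ]
pad [562.71975746  39.67184213   5.        ] sides [119, 88, 119, 88] yaw 15.537763276963869 15.117881104289367
pad side c [562.45211915  36.44781081   5.        ] sides 87.90040923817476 116.45233464849663
foot side:  39.454516857593966 106.73857782100666 59.432475778472835 11.635170183569421 centre [569.61125141  42.57551764  41.        ]
foot top:  59.594625860022575 13.199813734975617 43.71840113993621 102.99475369155904 centre [569.93487053  45.93991955  41.        ]
long (array([ 616.54981998, -291.63806367,   70.04337237]), np.float64(0.23531019971893474)) [ 616.15685162 -291.31028944   71.        ] [ 616.28858434 -292.01557909   71.        ]
sq (array([544.17251236, 309.34419595,  59.10642016]), np.float64(0.2555627598808816)) [543.64992692 308.78063818  61.        ] [543.70064818 307.35311441  61.        ]
strap [ 573.80085658 -285.57189747   71.        ] [ 574.98573087 -272.61991166   71.        ]
```

drive_tool:
  plan:
    - {"x": -0.6,"y": -0.45,"az": -0.4,"hand": 85}
    - {"x": -1.3,"y": -0.9,"az": -0.8,"hand": 85}
    - {"x": -2,"y": -1.4,"az": -1.2,"hand": 85}
    - {"x": -2.7,"y": -1.9,"az": -1.6,"hand": 85}
    - {"x": -3.4,"y": -2.4,"az": -2,"hand": 85}
    - {"x": -4.1,"y": -2.9,"az": -2.4,"hand": 85}
    - {"x": -4.7,"y": -3.3,"az": -2.8,"hand": 85}
    - {"x": -5.1,"y": -3.6,"az": -3,"hand": 85}
  grip_force: 50

```text
invalid input
```

```bash
cat >> h.py <<'E'
from scipy.spatial.transform import Rotation as Ro
def go(p,yaw):
    s=monitor.sense(); R=Ro.from_euler("xyz",s["tcp_rot"]); T=Ro.from_euler("xyz",[np.pi,0,np.radians(yaw)])
    print("t",s["clock"],"at",np.round(s["eef_pos"],1),np.round(np.degrees(s["tcp_rot"]),2),"open",s["opening"],"F",np.round(s["contact_force"],1),s["grasp_force"])
    print("shift units",np.round(R.inv().apply(np.array(p)-s["eef_pos"])/50,3),"turn units",np.round(np.degrees((R.inv()*T).as_rotvec())/6,3))
E
python3 -c "
from h import *
go([571.5,46.6,231],193)"
```

```text
t 0.1 at [243.7 575.1 230.6] [-179.93    0.    157.04] open 1.001175517723231 F [ 0.2 -0.1  0.4] 0.0
shift units [-1.016e+01 -7.174e+00  2.000e-03] turn units [-1.200e-02 -4.000e-03 -5.994e+00]
```

drive_tool:
  plan:
    - {"x": -0.6,"y": -0.45,"z": 0,"ax": 0,"ay": 0,"az": -0.4,"hand": 85}
    - {"x": -1.3,"y": -0.9,"z": 0,"ax": 0,"ay": 0,"az": -0.8,"hand": 85}
    - {"x": -2,"y": -1.4,"z": 0,"ax": 0,"ay": 0,"az": -1.2,"hand": 85}
    - {"x": -2.7,"y": -1.9,"z": 0,"ax": 0,"ay": 0,"az": -1.6,"hand": 85}
    - {"x": -3.4,"y": -2.4,"z": 0,"ax": 0,"ay": 0,"az": -2,"hand": 85}
    - {"x": -4.1,"y": -2.9,"z": 0,"ax": 0,"ay": 0,"az": -2.4,"hand": 85}
    - {"x": -4.7,"y": -3.3,"z": 0,"ax": 0,"ay": 0,"az": -2.8,"hand": 85}
    - {"x": -5.1,"y": -3.6,"z": 0,"ax": 0,"ay": 0,"az": -3,"hand": 85}
  grip_force: 50

```text
clock: 0.9
eef_pos: [409.3, 308.1, 231.1]
tcp_rot: [-3.141, -0.0, 3.055]
contact_force: [0.5, -0.1, -0.6]
opening: 0.995
grasp_force: 0.0
```

```bash
python3 -c "
from h import *
go([571.5,46.6,231],193)"
```

```text
t 0.9 at [409.3 308.1 231.1] [-179.97   -0.    175.06] open 0.9949890762150515 F [ 0.5 -0.1 -0.6] 0.0
shift units [-3.683 -4.932  0.005] turn units [-5.00e-03 -1.00e-03 -2.99e+00]
```

drive_tool:
  plan:
    - {"x": -0.5,"y": -0.7,"z": 0,"ax": 0,"ay": 0,"az": -0.4,"hand": 85}
    - {"x": -1.0,"y": -1.4,"z": 0,"ax": 0,"ay": 0,"az": -0.8,"hand": 85}
    - {"x": -1.5,"y": -2.1,"z": 0,"ax": 0,"ay": 0,"az": -1.2,"hand": 85}
    - {"x": -2.1,"y": -2.8,"z": 0,"ax": 0,"ay": 0,"az": -1.6,"hand": 85}
    - {"x": -2.6,"y": -3.5,"z": 0,"ax": 0,"ay": 0,"az": -2,"hand": 85}
    - {"x": -3.1,"y": -4.2,"z": 0,"ax": 0,"ay": 0,"az": -2.4,"hand": 85}
    - {"x": -3.5,"y": -4.7,"z": 0,"ax": 0,"ay": 0,"az": -2.8,"hand": 85}
    - {"x": -3.68,"y": -4.93,"z": 0,"ax": 0,"ay": 0,"az": -3,"hand": 85}

```text
clock: 1.7
eef_pos: [571.5, 46.1, 230.9]
tcp_rot: [-3.141, -0.0, -2.915]
contact_force: [-0.6, 0.6, 0.0]
opening: 0.995
grasp_force: 0.0
```

```bash
python3 -c "
from h import *
f=imaging.grab_frame('wrist');cv2.imwrite('pics/w1.png',f[:,:,::-1])
go([571.5,46.6,81],193)"
```

```text
t 1.75 at [572.1  45.5 230.9] [-1.7993e+02  1.0000e-02 -1.6696e+02] open 0.997105668850095 F [ 0.3 -2.3  0.4] 0.0
shift units [0.007 0.027 2.998] turn units [-0.011  0.001  0.007]
```

View pics/w1.png

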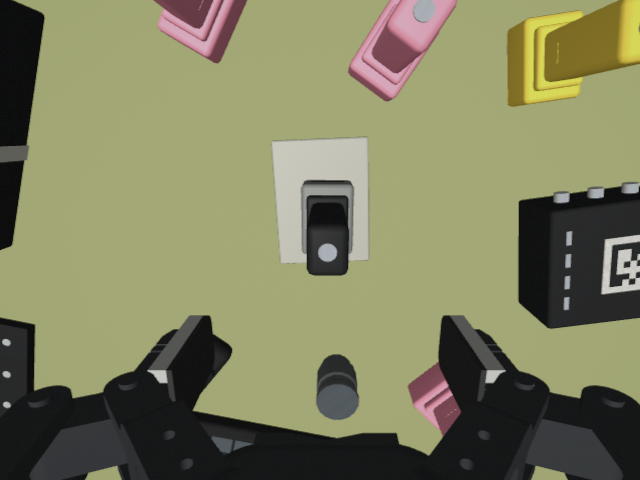

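The wrist view shows the scanner aligned with the fingers. Its dot is at (327,253), and the handle and foot edges run vertical in the image. I'll check the dot ray before going down.

```bash
python3 -c "
from h import *
p=plane('wrist',(327.3,252.5),135);print(p, 'lens',plane('wrist',(337,402),60)); go([*p[:2],81],193)"
```

```text
[571.19801286  45.94600673 135.        ] lens [738.08309232  94.52917744  60.        ]
t 1.75 at [572.1  45.5 230.9] [-1.7993e+02  1.0000e-02 -1.6696e+02] open 0.997105668850095 F [ 0.3 -2.3  0.4] 0.0
shift units [0.015 0.016 2.998] turn units [-0.011  0.001  0.007]
```

drive_tool:
  plan:
    - {"x": 0,"y": 0.02,"z": 0.4,"ax": 0,"ay": 0,"az": 0,"hand": 85}
    - {"x": 0,"y": 0.02,"z": 0.9,"ax": 0,"ay": 0,"az": 0,"hand": 85}
    - {"x": 0,"y": 0.02,"z": 1.4,"ax": 0,"ay": 0,"az": 0,"hand": 85}
    - {"x": 0,"y": 0.02,"z": 1.9,"ax": 0,"ay": 0,"az": 0,"hand": 85}
    - {"x": 0,"y": 0.02,"z": 2.4,"ax": 0,"ay": 0,"az": 0,"hand": 85}
    - {"x": 0,"y": 0.02,"z": 2.8,"ax": 0,"ay": 0,"az": 0,"hand": 85}
    - {"x": 0,"y": 0.02,"z": 3.0,"ax": 0,"ay": 0,"az": 0,"hand": 85}
    - {"x": 0,"y": 0.02,"z": 3.0,"ax": 0,"ay": 0,"az": 0,"hand": 60}

```text
clock: 2.55
eef_pos: [569.0, 50.0, 80.0]
tcp_rot: [3.141, -0.003, -2.914]
contact_force: [0.3, -0.2, -1.1]
opening: 0.851
grasp_force: 0.0
```

drive_tool:
  plan:
    - {"x": 0,"y": 0,"z": 0,"ax": 0,"ay": 0,"az": 0,"hand": 45}
    - {"x": 0,"y": 0,"z": 0,"ax": 0,"ay": 0,"az": 0,"hand": 34}
    - {"x": 0,"y": 0,"z": 0,"ax": 0,"ay": 0,"az": 0,"hand": 30}
    - {"x": 0,"y": 0,"z": 0,"ax": 0,"ay": 0,"az": 0,"hand": 20}
    - {"x": 0,"y": 0,"z": 0,"ax": 0,"ay": 0,"az": 0,"hand": 15}
    - {"x": 0,"y": 0,"z": 0,"ax": 0,"ay": 0,"az": 0,"hand": 15}
    - {"x": 0,"y": 0,"z": 0,"ax": 0,"ay": 0,"az": 0,"hand": 15}
    - {"x": 0,"y": 0,"z": 0,"ax": 0,"ay": 0,"az": 0,"hand": 15}
  grip_force: 50

```text
clock: 3.35
eef_pos: [570.8, 49.8, 82.3]
tcp_rot: [-3.141, 0.002, -2.914]
contact_force: [-0.2, 0.2, 5.6]
opening: 0.322
grasp_force: 53.1
```

```bash
python3 -c "
from h import *
go([571.5,46.6,81],193)"
```

```text
t 3.35 at [570.8  49.8  82.3] [-1.7999e+02  9.0000e-02 -1.6697e+02] open 0.3222424540433937 F [-0.2  0.2  5.6] 53.06584060192108
shift units [ 0.002 -0.065  0.026] turn units [-0.002  0.015  0.005]
```

drive_tool:
  plan:
    - {"x": 0,"y": 0,"z": -0.1,"ax": 0,"ay": 0,"az": 0,"hand": 15}
    - {"x": 0,"y": 0,"z": -0.4,"ax": 0,"ay": 0,"az": 0,"hand": 15}
    - {"x": 0,"y": 0,"z": -0.8,"ax": 0,"ay": 0,"az": 0,"hand": 15}
    - {"x": 0,"y": 0,"z": -1.3,"ax": 0,"ay": 0,"az": 0,"hand": 15}
    - {"x": 0,"y": 0,"z": -1.8,"ax": 0,"ay": 0,"az": 0,"hand": 15}
    - {"x": 0,"y": 0,"z": -2.2,"ax": 0,"ay": 0,"az": 0,"hand": 15}
    - {"x": 0,"y": 0,"z": -2.6,"ax": 0,"ay": 0,"az": 0,"hand": 15}
    - {"x": 0,"y": 0,"z": -2.75,"ax": 0,"ay": 0,"az": 0,"hand": 15}

```text
clock: 4.15
eef_pos: [571.0, 49.8, 221.7]
tcp_rot: [-3.141, 0.003, -2.914]
contact_force: [0.2, 0.1, -2.8]
opening: 0.316
grasp_force: 52.2
```

```bash
python3 -c "
from h import *
go([616.3,-291.6,218.5],193)"
```

```text
t 4.15 at [571.   49.8 221.7] [-179.97    0.19 -166.96] open 0.3164251135591011 F [ 0.2  0.1 -2.8] 52.187281250953674
shift units [ 0.658 -6.857  0.064] turn units [-0.005  0.032  0.006]
```

drive_tool:
  plan:
    - {"x": 0.03,"y": -0.2,"z": 0,"ax": 0,"ay": 0,"az": 0,"hand": 15}
    - {"x": 0.06,"y": -0.6,"z": 0,"ax": 0,"ay": 0,"az": 0,"hand": 15}
    - {"x": 0.1,"y": -1.1,"z": 0,"ax": 0,"ay": 0,"az": 0,"hand": 15}
    - {"x": 0.15,"y": -1.6,"z": 0,"ax": 0,"ay": 0,"az": 0,"hand": 15}
    - {"x": 0.2,"y": -2.1,"z": 0,"ax": 0,"ay": 0,"az": 0,"hand": 15}
    - {"x": 0.25,"y": -2.6,"z": 0,"ax": 0,"ay": 0,"az": 0,"hand": 15}
    - {"x": 0.3,"y": -3.1,"z": 0,"ax": 0,"ay": 0,"az": 0,"hand": 15}
    - {"x": 0.35,"y": -3.6,"z": 0,"ax": 0,"ay": 0,"az": 0,"hand": 15}

```text
clock: 4.95
eef_pos: [592.8, -131.2, 217.3]
tcp_rot: [3.141, -0.002, -2.914]
contact_force: [0.4, -0.3, -2.8]
opening: 0.324
grasp_force: 52.0
```

drive_tool:
  plan:
    - {"x": 0.05,"y": -0.5,"z": 0,"ax": 0,"ay": 0,"az": 0,"hand": 15}
    - {"x": 0.1,"y": -1.0,"z": 0,"ax": 0,"ay": 0,"az": 0,"hand": 15}
    - {"x": 0.15,"y": -1.5,"z": 0,"ax": 0,"ay": 0,"az": 0,"hand": 15}
    - {"x": 0.2,"y": -2.0,"z": 0,"ax": 0,"ay": 0,"az": 0,"hand": 15}
    - {"x": 0.25,"y": -2.5,"z": 0.03,"ax": 0,"ay": 0,"az": 0,"hand": 15}
    - {"x": 0.28,"y": -2.9,"z": 0.05,"ax": 0,"ay": 0,"az": 0,"hand": 15}
    - {"x": 0.3,"y": -3.15,"z": 0.06,"ax": 0,"ay": 0,"az": 0,"hand": 15}
    - {"x": 0.31,"y": -3.26,"z": 0.06,"ax": 0,"ay": 0,"az": 0,"hand": 15}

```text
clock: 5.75
eef_pos: [615.0, -293.0, 214.9]
tcp_rot: [3.141, -0.001, -2.915]
contact_force: [-0.0, 0.3, -2.4]
opening: 0.322
grasp_force: 52.1
```

```bash
python3 -c "
from h import *
go([616.3,-291.6,218.5],193)
A=[]
for n in ('top','side'):
    f=imaging.grab_frame(n);cv2.imwrite(f'pics/{n}1.png',f[:,:,::-1])
    c=imaging.camera_info(n);p=np.array(c['mtx'])@(np.array(c['R'])@np.array([616.3,-291.6,190])+np.array(c['t']));u,v=(p[:2]/p[2]).astype(int);print(n,u-65,v-75)
    A.append(cv2.resize(f[max(v-75,0):v+75,u-65:u+65,::-1],None,fx=3,fy=3,interpolation=2)); 
cv2.imwrite('pics/crop2.png',np.hstack(A))
go([616.3,-291.6,218.5],193)"
```

```text
t 5.75 at [ 615.  -293.   214.9] [ 1.7996e+02 -5.0000e-02 -1.6702e+02] open 0.3215483272750113 F [-0.   0.3 -2.4] 52.11097955703735
shift units [-0.031  0.021 -0.072] turn units [ 0.007 -0.009 -0.004]
top 416 107
side 358 246
t 5.85 at [ 615.2 -292.1  215.4] [ 1.7997e+02 -3.0000e-02 -1.6700e+02] open 0.3228437406130744 F [ 0.3  0.4 -2.4] 52.11779057979584
shift units [-0.024  0.005 -0.062] turn units [ 0.005 -0.004  0.001]
```

View pics/crop2.png

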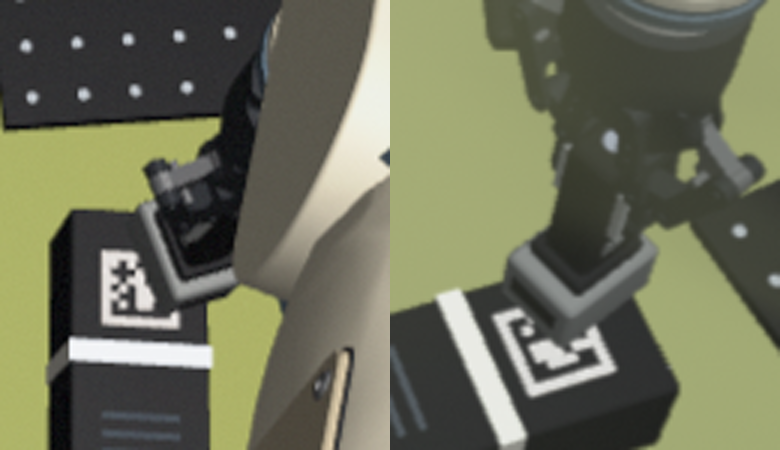

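The views show the held scanner over the long controller's label. In the side crop its dot is at (610,140) and the foot's upper rim corners are at (508,280) and (655,252). I'll check tilt and position from these.

```bash
python3 -c "
from h import *
S=lambda x,y:(358+(x-390)/3-.3,246+y/3-.3)
print('dot',plane('side',S(610,140),268))
a,b,c=[plane('side',S(*p),174) for p in((508,282),(570,318),(655,252))];print('foot',(a+c)/2,np.linalg.norm(b-a),np.linalg.norm(c-b))
go([616.3,-291.6,218.5],193)"
```

```text
dot [ 613.24302    -292.17154164  268.        ]
foot [ 608.83103969 -302.59038761  174.        ] 34.02531736449528 58.75620350681865
t 5.85 at [ 615.2 -292.1  215.4] [ 1.7997e+02 -3.0000e-02 -1.6700e+02] open 0.3228437406130744 F [ 0.3  0.4 -2.4] 52.11779057979584
shift units [-0.024  0.005 -0.062] turn units [ 0.005 -0.004  0.001]
```

Tilt is at most about 3° and the offset is 3–5 mm. I'll make a small correction, then hold.

drive_tool:
  plan:
    - {"x": -0.07,"y": 0.03,"z": -0.06,"ax": 0,"ay": 0,"az": 0,"hand": 15}
    - {"x": -0.07,"y": 0.03,"z": -0.06,"ax": 0,"ay": 0,"az": 0,"hand": 15}
    - {"x": -0.07,"y": 0.03,"z": -0.06,"ax": 0,"ay": 0,"az": 0,"hand": 15}
    - {"x": -0.07,"y": 0.03,"z": -0.06,"ax": 0,"ay": 0,"az": 0,"hand": 15}
    - {"x": -0.07,"y": 0.03,"z": -0.06,"ax": 0,"ay": 0,"az": 0,"hand": 15}
    - {"x": -0.07,"y": 0.03,"z": -0.06,"ax": 0,"ay": 0,"az": 0,"hand": 15}
    - {"x": -0.07,"y": 0.03,"z": -0.06,"ax": 0,"ay": 0,"az": 0,"hand": 15}
    - {"x": -0.07,"y": 0.03,"z": -0.06,"ax": 0,"ay": 0,"az": 0,"hand": 15}

```text
clock: 6.65
eef_pos: [618.4, -289.7, 218.8]
tcp_rot: [3.142, -0.0, -2.914]
contact_force: [-0.1, -0.6, -3.4]
opening: 0.322
grasp_force: 52.1
```

drive_tool:
  plan:
    - {"x": 0,"y": 0,"z": 0,"ax": 0,"ay": 0,"az": 0,"hand": 15}
    - {"x": 0,"y": 0,"z": 0,"ax": 0,"ay": 0,"az": 0,"hand": 15}
    - {"x": 0,"y": 0,"z": 0,"ax": 0,"ay": 0,"az": 0,"hand": 15}
    - {"x": 0,"y": 0,"z": 0,"ax": 0,"ay": 0,"az": 0,"hand": 15}
    - {"x": 0,"y": 0,"z": 0,"ax": 0,"ay": 0,"az": 0,"hand": 15}
    - {"x": 0,"y": 0,"z": 0,"ax": 0,"ay": 0,"az": 0,"hand": 15}
    - {"x": 0,"y": 0,"z": 0,"ax": 0,"ay": 0,"az": 0,"hand": 15}
    - {"x": 0,"y": 0,"z": 0,"ax": 0,"ay": 0,"az": 0,"hand": 15}

```text
clock: 7.45
eef_pos: [618.5, -289.6, 218.8]
tcp_rot: [-3.142, -0.0, -2.914]
contact_force: [-0.7, 0.2, -2.1]
opening: 0.32
grasp_force: 52.1
```

drive_tool:
  plan:
    - {"x": 0,"y": 0,"z": 0,"ax": 0,"ay": 0,"az": 0,"hand": 15}
    - {"x": 0,"y": 0,"z": 0,"ax": 0,"ay": 0,"az": 0,"hand": 15}
    - {"x": 0,"y": 0,"z": 0,"ax": 0,"ay": 0,"az": 0,"hand": 15}
    - {"x": 0,"y": 0,"z": 0,"ax": 0,"ay": 0,"az": 0,"hand": 15}
    - {"x": 0,"y": 0,"z": 0,"ax": 0,"ay": 0,"az": 0,"hand": 15}
    - {"x": 0,"y": 0,"z": 0,"ax": 0,"ay": 0,"az": 0,"hand": 15}
    - {"x": 0,"y": 0,"z": 0,"ax": 0,"ay": 0,"az": 0,"hand": 15}
    - {"x": 0,"y": 0,"z": 0,"ax": 0,"ay": 0,"az": 0,"hand": 15}

```text
clock: 8.25
eef_pos: [618.5, -289.6, 218.8]
tcp_rot: [-3.142, -0.0, -2.914]
contact_force: [0.2, 0.0, -2.8]
opening: 0.324
grasp_force: 52.1
```

```bash
python3 -c "
from h import *
s=monitor.sense();print(s['qvel'])
go([562.6,39,222],193)"
```

```text
[-6.99386724e-04 -3.76369042e-05  6.61731335e-04  1.37581448e-04
 -7.12729049e-04  1.50300157e-03]
t 8.25 at [ 618.5 -289.6  218.8] [-180.     -0.   -166.96] open 0.32410147178075327 F [ 0.2  0.  -2.8] 52.13262498378754
shift units [-0.395  6.655 -0.064] turn units [-0.    -0.     0.006]
```

drive_tool:
  plan:
    - {"x": -0.01,"y": 0.2,"z": -0.03,"ax": 0,"ay": 0,"az": 0,"hand": 15}
    - {"x": -0.03,"y": 0.6,"z": -0.06,"ax": 0,"ay": 0,"az": 0,"hand": 15}
    - {"x": -0.06,"y": 1.1,"z": -0.06,"ax": 0,"ay": 0,"az": 0,"hand": 15}
    - {"x": -0.1,"y": 1.6,"z": -0.06,"ax": 0,"ay": 0,"az": 0,"hand": 15}
    - {"x": -0.13,"y": 2.1,"z": -0.06,"ax": 0,"ay": 0,"az": 0,"hand": 15}
    - {"x": -0.16,"y": 2.6,"z": -0.06,"ax": 0,"ay": 0,"az": 0,"hand": 15}
    - {"x": -0.2,"y": 3.1,"z": -0.06,"ax": 0,"ay": 0,"az": 0,"hand": 15}
    - {"x": -0.23,"y": 3.6,"z": -0.06,"ax": 0,"ay": 0,"az": 0,"hand": 15}

```text
clock: 9.05
eef_pos: [588.2, -109.2, 222.1]
tcp_rot: [3.141, 0.0, -2.914]
contact_force: [0.0, -0.2, -3.4]
opening: 0.321
grasp_force: 52.1
```

drive_tool:
  plan:
    - {"x": -0.03,"y": 0.5,"z": 0,"ax": 0,"ay": 0,"az": 0,"hand": 15}
    - {"x": -0.06,"y": 1.0,"z": 0,"ax": 0,"ay": 0,"az": 0,"hand": 15}
    - {"x": -0.1,"y": 1.5,"z": 0,"ax": 0,"ay": 0,"az": 0,"hand": 15}
    - {"x": -0.13,"y": 2.0,"z": 0,"ax": 0,"ay": 0,"az": 0,"hand": 15}
    - {"x": -0.16,"y": 2.5,"z": 0,"ax": 0,"ay": 0,"az": 0,"hand": 15}
    - {"x": -0.19,"y": 2.9,"z": 0,"ax": 0,"ay": 0,"az": 0,"hand": 15}
    - {"x": -0.2,"y": 3.08,"z": 0,"ax": 0,"ay": 0,"az": 0,"hand": 15}
    - {"x": -0.2,"y": 3.08,"z": 0,"ax": 0,"ay": 0,"az": 0,"hand": 15}

```text
clock: 9.85
eef_pos: [563.4, 42.2, 222.0]
tcp_rot: [3.141, 0.0, -2.912]
contact_force: [1.2, -0.2, -3.0]
opening: 0.322
grasp_force: 51.9
```

```bash
python3 -c "
from h import *
go([564.5,41,84.5],193)
f=imaging.grab_frame('side');cv2.imwrite('pics/s2.png',cv2.resize(f[120:300,210:400,::-1],None,fx=3,fy=3,interpolation=2))
go([564.5,41,84.5],193)"
```

```text
t 9.85 at [563.4  42.2 222. ] [ 1.7999e+02  1.0000e-02 -1.6684e+02] open 0.3216108227232766 F [ 1.2 -0.2 -3. ] 51.94394767284393
shift units [-0.017 -0.028  2.751] turn units [0.002 0.001 0.026]
t 9.9 at [563.7  41.2 222. ] [-1.7999e+02  1.0000e-02 -1.6688e+02] open 0.31779374802930876 F [ 0.6  0.2 -2.4] 51.94244921207428
shift units [-0.015 -0.007  2.75 ] turn units [-0.002  0.001  0.02 ]
```

View pics/s2.png

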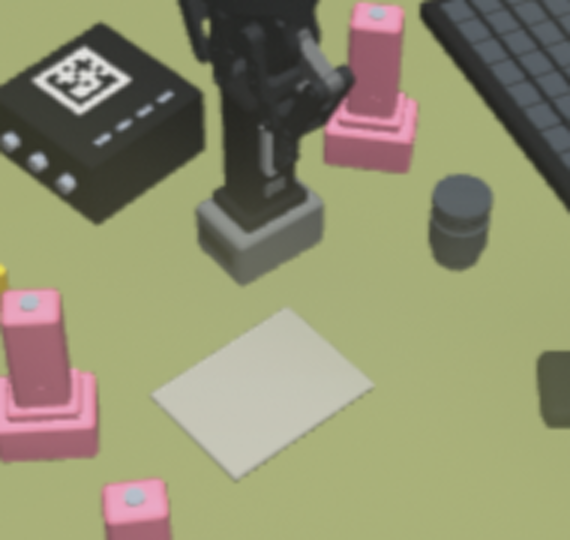

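The scanner is held upright, and the now clear pad is centred at about (297,249), as measured before. Lowering.

drive_tool:
  plan:
    - {"x": -0.01,"y": 0,"z": 0.2,"ax": 0,"ay": 0,"az": 0,"hand": 15}
    - {"x": -0.01,"y": 0,"z": 0.6,"ax": 0,"ay": 0,"az": 0,"hand": 15}
    - {"x": -0.01,"y": 0,"z": 1.1,"ax": 0,"ay": 0,"az": 0,"hand": 15}
    - {"x": -0.01,"y": 0,"z": 1.6,"ax": 0,"ay": 0,"az": 0,"hand": 15}
    - {"x": -0.01,"y": 0,"z": 2.1,"ax": 0,"ay": 0,"az": 0,"hand": 15}
    - {"x": -0.01,"y": 0,"z": 2.5,"ax": 0,"ay": 0,"az": 0,"hand": 15}
    - {"x": -0.01,"y": 0,"z": 2.7,"ax": 0,"ay": 0,"az": 0,"hand": 15}
    - {"x": -0.01,"y": 0,"z": 2.72,"ax": 0,"ay": 0,"az": 0,"hand": 15}

```text
clock: 10.7
eef_pos: [563.6, 40.0, 84.2]
tcp_rot: [3.141, -0.003, -2.915]
contact_force: [1.1, 0.6, -2.8]
opening: 0.322
grasp_force: 51.9
```

drive_tool:
  plan:
    - {"x": 0,"y": 0,"z": 0.01,"ax": 0,"ay": 0,"az": 0,"hand": 15}
    - {"x": 0,"y": 0,"z": 0.02,"ax": 0,"ay": 0,"az": 0,"hand": 15}
    - {"x": 0,"y": 0,"z": 0.03,"ax": 0,"ay": 0,"az": 0,"hand": 15}
    - {"x": 0,"y": 0,"z": 0.04,"ax": 0,"ay": 0,"az": 0,"hand": 15}
    - {"x": 0,"y": 0,"z": 0.04,"ax": 0,"ay": 0,"az": 0,"hand": 15}

```text
clock: 11.2
eef_pos: [564.7, 40.8, 84.2]
tcp_rot: [-3.141, 0.001, -2.914]
contact_force: [-0.4, 0.3, -3.1]
opening: 0.323
grasp_force: 51.9
```

Not in contact yet, as the force is still the weight of about 3 N.

drive_tool:
  plan:
    - {"x": 0,"y": 0,"z": 0.01,"ax": 0,"ay": 0,"az": 0,"hand": 15}
    - {"x": 0,"y": 0,"z": 0.02,"ax": 0,"ay": 0,"az": 0,"hand": 15}
    - {"x": 0,"y": 0,"z": 0.03,"ax": 0,"ay": 0,"az": 0,"hand": 15}
    - {"x": 0,"y": 0,"z": 0.03,"ax": 0,"ay": 0,"az": 0,"hand": 15}
    - {"x": 0,"y": 0,"z": 0.03,"ax": 0,"ay": 0,"az": 0,"hand": 15}

```text
clock: 11.7
eef_pos: [564.6, 40.7, 82.4]
tcp_rot: [-3.142, 0.0, -2.914]
contact_force: [0.0, -0.4, -0.8]
opening: 0.319
grasp_force: 52.2
```

drive_tool:
  plan:
    - {"x": 0,"y": 0,"z": 0.01,"ax": 0,"ay": 0,"az": 0,"hand": 15}
    - {"x": 0,"y": 0,"z": 0.02,"ax": 0,"ay": 0,"az": 0,"hand": 15}
    - {"x": 0,"y": 0,"z": 0.02,"ax": 0,"ay": 0,"az": 0,"hand": 15}
    - {"x": 0,"y": 0,"z": 0.02,"ax": 0,"ay": 0,"az": 0,"hand": 15}

```text
clock: 12.1
eef_pos: [564.7, 40.7, 82.3]
tcp_rot: [-3.141, 0.0, -2.914]
contact_force: [-4.2, -1.7, 10.4]
opening: 0.322
grasp_force: 53.7
```

It is in contact, at 10 N. Opening slowly.

drive_tool:
  plan:
    - {"x": 0,"y": 0,"z": -0.01,"ax": 0,"ay": 0,"az": 0,"hand": 15}
    - {"x": 0,"y": 0,"z": -0.01,"ax": 0,"ay": 0,"az": 0,"hand": 27}
    - {"x": 0,"y": 0,"z": -0.01,"ax": 0,"ay": 0,"az": 0,"hand": 29}
    - {"x": 0,"y": 0,"z": -0.01,"ax": 0,"ay": 0,"az": 0,"hand": 32}
    - {"x": 0,"y": 0,"z": -0.01,"ax": 0,"ay": 0,"az": 0,"hand": 40}
    - {"x": 0,"y": 0,"z": -0.01,"ax": 0,"ay": 0,"az": 0,"hand": 55}
    - {"x": 0,"y": 0,"z": -0.01,"ax": 0,"ay": 0,"az": 0,"hand": 70}
    - {"x": 0,"y": 0,"z": -0.01,"ax": 0,"ay": 0,"az": 0,"hand": 80}

```text
clock: 12.9
eef_pos: [564.6, 40.7, 81.8]
tcp_rot: [3.142, 0.0, -2.914]
contact_force: [-0.4, -0.6, 0.5]
opening: 0.932
grasp_force: 0.0
```

drive_tool:
  plan:
    - {"x": 0,"y": 0,"z": 0,"ax": 0,"ay": 0,"az": 0,"hand": 80}
    - {"x": 0,"y": 0,"z": -0.2,"ax": 0,"ay": 0,"az": 0,"hand": 80}
    - {"x": 0,"y": 0,"z": -0.6,"ax": 0,"ay": 0,"az": 0,"hand": 80}
    - {"x": 0,"y": 0,"z": -1.1,"ax": 0,"ay": 0,"az": 0,"hand": 80}
    - {"x": 0,"y": 0,"z": -1.7,"ax": 0,"ay": 0,"az": 0,"hand": 80}
    - {"x": 0,"y": 0,"z": -2.3,"ax": 0,"ay": 0,"az": 0,"hand": 80}
    - {"x": 0,"y": 0,"z": -2.8,"ax": 0,"ay": 0,"az": 0,"hand": 80}
    - {"x": 0,"y": 0,"z": -3,"ax": 0,"ay": 0,"az": 0,"hand": 80}

```text
clock: 13.7
eef_pos: [565.8, 40.8, 235.1]
tcp_rot: [-3.141, 0.004, -2.914]
contact_force: [-0.6, 0.1, 0.3]
opening: 0.937
grasp_force: 0.0
```

```bash
python3 -c "
from h import *
go([564.5,41,232],193)
f=imaging.grab_frame('wrist');cv2.imwrite('pics/w3.png',f[:,:,::-1])
g=imaging.grab_frame('side');cv2.imwrite('pics/s3.png',g[:,:,::-1])"
```

```text
t 13.7 at [565.8  40.8 235.1] [-179.96    0.25 -166.96] open 0.9371617479702252 F [-0.6  0.1  0.3] 0.0
shift units [0.025 0.01  0.063] turn units [-0.007  0.042  0.006]
```

View pics/w3.png

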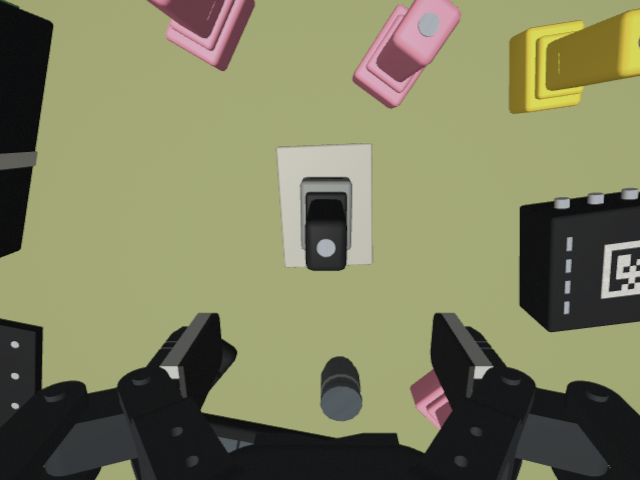

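The scanner stands upright on the pad with its dot at (326,247), and the gripper is clear. Pad corners are (278,148), (371,144), (372,264) and (286,268). I'll check the numbers, then hand in.

```bash
python3 -c "
from h import *
d=plane('wrist',(326,247),135); p=np.mean([plane('wrist',c,5) for c in((278,148),(371,144),(372,264),(286,268))],0)
e=np.linalg.norm((d-p)[:2]); print(d,p,e, 'vs top-view pad',np.linalg.norm(d[:2]-[562.6,39]))
if e<15: print(r.sign_off())"
```

```text
[562.0243131   39.84327444 135.        ] [561.4161114   40.30952429   5.        ] 0.7663538526771868 vs top-view pad 1.02104221056835
the job is handed in; nothing more can be done
None
```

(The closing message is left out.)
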